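Clear a caught offcut from the dust extractor's chip trap

ROBOT

A 6-joint arm with a two-finger parallel gripper is mounted at the origin on the work surface. World frame = base frame: x ahead of the robot, y to its left, z up, the work surface at z = 0. Lengths are in mm, angles in rad, forces in N, time in s.
With the tool pointing down it reaches from about 350 to 775 mm from the base axis. Payload 7.3 kg.
Tool frame: the origin (TCP) lies between the finger pads; the fingertips stand 14 mm ahead of it and the grasp point (between the pads) lies 5 mm behind it; z points along the fingers, y is the line along which they close (so a half turn about z gives the same grasp; the last joint's range is limited). The gripper opens to 92 mm and grips with 3 to 60 N. Pads are 19 mm wide; open, the fingers measure 130 mm over their backs; the gripper's body (75 mm by 190 mm) begins 47 mm behind the grasp point.
Start: joints at [-1.429, 0.342, 1.524, -0, 1.275, -0.146], TCP at [149.04, -503.419, 240.741] pointing down, gripper open.
Joint ranges: [-2.53, 2.53], [-0.77, 2.02], [0.04, 2.7], [-1, 4.14], [0.28, 2.66], [-3.11, 3.11]. Speed limits (rad/s): [2.57, 2.57, 3.14, 3.14, 3.14, 3.14].

INTERFACE

Orientations are given as [roll, pitch, yaw] about the fixed x, y, z axes, in that order (R = Rz(yaw) Ry(pitch) Rx(roll)).
In Python, from plant import get_obs, cams, close_job gives the robot as it stands. The module is installed in compiled form; this text tells all that it offers.
- The arm moves only by the shell command python3 -m creep 'ROWS'. ROWS is JSON, a list of rows, each an object of numbers: "hand": the opening, from 0 (shut) to 1 (fully open); "tx", "ty", "tz": the shift along the tool's x, y, z in m; "spin": the turn about the tool's z in degrees. In form: [{"hand": .., "tx": .., "ty": .., "tz": .., "spin": ..}, ...]. A call has 1 to 5 rows; each row shifts and turns the commanded pose from where the row before left it, along the tool's axes as they then stand; what a row does not reach is not made up. A row lasts 1/8 s, in which the tool goes at most 62.5 mm and 10.7 degrees, less where a joint would pass 70% of its speed; a pose out of reach is approached as far as the arm can. A call is refused whole if a number of a shift passes 0.0625 or a number of a turn 10.7, either way. A call with a gripper value outside its range is refused whole. The fingers move at their own pace and stop on an object; the grip force is fixed at half the most. Time passes only in rows, so rows that do not move let the fingers close. It gives the time, the measured TCP pose, the force, the opening and the grip force at its end, in the units of the state.
- get_obs(): the state, without advancing time (a new reading comes with each control period).
- cams.capture(name): name is "scene" or "top" or "wrist"; returns a dict with "color" (420x560x3 uint8, red, green, blue), "K" (3x3 intrinsics, pixels), "R" (3x3) and "t" (3): a world point X has camera coordinates R X + t. Camera axes: x right, y down, z forward; pixel columns grow to the right and rows downward; lengths in mm; the calibration is good to about 2 mm. A picture is of the moment at which its call begins. There is no depth.
- close_job(): hands the job in; it is judged then, once.
The state is a dict: "time": time; "joint_positions": joint angles; "dq": joint speeds; "tau": joint torques, N m; "tool_pos": TCP position; "tcp_rot": TCP orientation; "contact_force": force on the tool from outside, world axes, zero at the start; "moment": the same for the moment, N m; "grip_width": finger opening in mm; "finger_force": force on a finger pad.
Only numpy, scipy, OpenCV 4.12 (cv2) and the standard library are available. Lean on these libraries where they do the work, as an engineer would, in place of code of your own. Each camera call takes 0.05 s, during which the arm holds its last target. There are 200 camera calls.

TASK

A wooden offcut is caught in the chip trap of the bench dust extractor, under the round clean-out cover on its sloping face. Swing the cover fully aside on its pin, draw the offcut out and put it gently into the wooden offcut box, then swing the cover fully shut again. Do not knock the other things on the bench about.

Things in the scene. Friction and masses are not known exactly. Their poses are not given: they have to be found in the camera images.
- extractor: Fixed dust extractor of grey sheet steel, 230 mm wide (y), 280 mm deep (x), base 193 mm high. Origin: centre of its underside; its sloping face looks to its own -x, towards the robot's right (world -y).
- port_centre (a point): Centre of the round port's mouth, in the plane of its collar's rim. z axis: outward along the port, 35 degrees from vertical; x: straight up the slope; y: level, along the face. Bore 96 mm across in an aluminium collar 108 mm across, standing 14 mm out of the sloping face, which is 170 mm (x) by 230 mm (y) and centred here.
- drum_edge (a point): Lowest point of the black filter drum's rim nearest the port. The drum (230 mm across, underside 290 mm above the bench, 105 mm high) sits on the extractor and overhangs the upper half of the port: this edge is only 15 mm, level, behind the port's centre, so a vertical tool does not fit over the port; one along the port's axis passes it by 85 mm.
- cradle_floor (a point): Middle of the floor of the steel cradle inside the port that loosely holds the offcut, on the port's axis 127 mm below the rim. Axes as the port. The cradle is 42 mm (y) by 34 mm (x) inside; its walls rise 55 mm from here, but the down-slope one is 26 mm wide and rises 88 mm.
- cover (a joint): Angle of the cover about its pin, rad. 0: fully shut, at its stop. It grows as the cover swings in its own plane, right-handed about the port's z: the knob goes first down the slope, then round to port -y. The port is wholly clear from 1.75 on; stop at 2.1. Starts between 0 and 0.35. The stiff pin (0.18 N m, 2 N at the knob) holds the cover where it is left.
- cover_knob (a point): Grip point of the cover's black knob: on its axis, 29 mm out from the plane of the collar's rim, 24 mm above the cover plate, 106 mm from the pin. The knob is a round post 22 mm across, fixed square on the cover; its top is 19 mm above this point. z axis: along the knob, outward (parallel to the port's z); y: from pin to knob.
- cover_pin (a point): Axis of the cover's single pin, at the cover's top face, 68 mm from the port's centre along port -y; the axis is parallel to the port's z. The cover is a bare metal disc 112 mm across, 4 mm thick, its centre 68 mm from the pin towards the knob, lying 1 mm above the collar's rim.
- offcut_centre (a point): Centre of the loose wooden offcut, a piece of batten 24 (x) by 32 (y) by 112 mm (z), 40 to 80 g. At the start it stands in the cradle, its axes along the port's, upper end 15 mm below the rim, within 5 mm of the port's middle in y and 5 mm down-slope of it. Finger room is on the two sides across its 32 mm width (y).
- offcut_box: Open wooden box fixed on the bench, 170 mm (x) by 200 mm (y) outside, 110 mm high, walls and floor 9 mm. Origin at the centre of its underside, z up. A few thin offcuts up to 160 mm high stand fixed along its +y wall, within 35 mm of the outside of that wall; the rest of the box is empty. It changes places with the screw carton from start to start.
- box_floor (a point): Middle of the free part of the box's inner floor, 9 mm above the bench: about 140 mm (y) by 152 mm (x) is free around it.
- screw_carton: Bystander: closed brown carton 120 x 140 x 75 mm, origin at the middle of its underside.
- hammer: Bystander: hammer 280 mm long lying along its x axis.
- screwdriver: Bystander: screwdriver 200 mm long lying along its x axis.
- tape_roll: Bystander: roll of masking tape 110 mm across, 48 mm high, lying flat.
- sanding_block: Bystander: cork sanding block 70 x 110 x 33 mm.
- glue_bottle: Bystander: glue bottle 64 mm across, 170 mm high.
- paint_tin: Bystander: tin 100 mm across, 120 mm high.

How it is judged:
By the outcome, as a careful person would: the job done as asked, in the order asked, and still so for the second after the job is handed in, with the robot touching nothing.
It also fails if it takes over 72 s, if anything falls off the work surface, if the arm or the gripper's body presses on something with over 40 N, if the wrist force passes 120 N, or if a joint passes its speed limit or range.

## Working session

There is one attempt and no reset: what is moved stays moved. The work goes in short steps, Python scripts to look and compute and a shell command to move; the robot and the scene stay as the last step left them, time stands still between calls to the robot, and variables do not carry over. Pictures are saved under pics/ and viewed, at most 10 in all, crops included, and the job is handed in when it is done.

```bash
mkdir -p pics; ls
python3 - <<'E'
from plant import get_obs, cams
import cv2,numpy as np
o=get_obs();print(o)
ims=[]
for n in("scene","top"):
    c=cams.capture(n);np.savez(f"{n}0.npz",**c);print(n,c["K"].tolist(),c["R"].round(4).tolist(),c["t"].round(1).tolist())
    cv2.imwrite(f"pics/{n}0.png",c["color"][:,:,::-1])
E
```

```text
pics
{'time': 0.0, 'joint_positions': array([-1.42903091e+00,  3.42731447e-01,  1.52499356e+00,  2.25734751e-05,
        1.27542137e+00, -1.46035648e-01]), 'dq': array([ 5.60617965e-04,  3.27582367e-04,  8.61488183e-04, -9.79935371e-05,
       -2.24085868e-03, -7.25275459e-04]), 'tau': array([ 1.78621565e-03, -4.31232941e+01, -2.44221264e+01,  7.19072367e-02,
        5.60838764e-02, -1.15665039e-04]), 'tool_pos': array([ 148.97364001, -503.02258476,  240.04861479]), 'tcp_rot': array([-3.14005860e+00, -2.47450343e-04,  2.87794288e-01]), 'contact_force': array([ 0.46876908, -0.17877908, -0.95444968]), 'moment': array([-0.0341922 ,  0.00450531,  0.02473858]), 'finger_force': 0.0, 'grip_width': 91.5683706742198}
scene [[381.9696918825891, 0.0, 271.6227450206555], [0.0, 381.9696918825891, 215.67408247950831], [0.0, 0.0, 1.0]] [[0.8049, 0.5934, 0.0081], [0.3999, -0.5323, -0.7461], [-0.4384, 0.6038, -0.6657]] [-428.1, -160.9, 1406.6]
top [[436.7650204942046, 0.0, 281.61467676285633], [0.0, 436.7650204942046, 216.8337139764256], [0.0, 0.0, 1.0]] [[0.028, -0.9996, 0.0061], [-0.9734, -0.0286, -0.2275], [0.2275, 0.0005, -0.9738]] [-99.8, 645.5, 1182.2]
```

View pics/scene0.png

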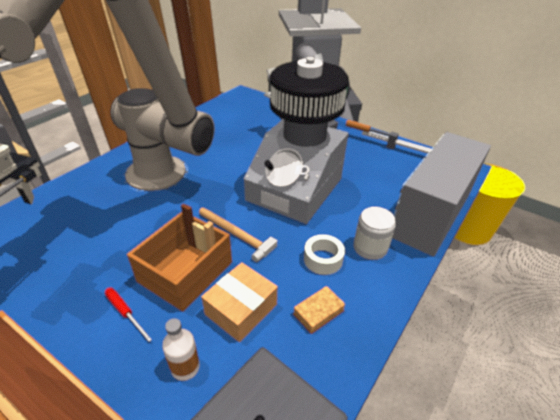

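View pics/top0.png

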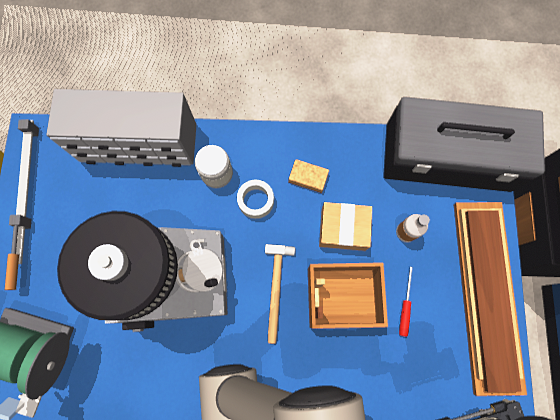

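Both views show the extractor with its knob (scene about 268,163; top about 209,283) and pin lug (scene 305,172; top 198,245). The box sits at about (347,296) in the top view, with the standing offcuts on its left (+y). I'll zoom in on the extractor in both.

Run:
```python
import cv2,numpy as np
a=np.load("scene0.npz")["color"][115:225,235:355,::-1];b=np.load("top0.npz")["color"][215:335,105:235,::-1]
r=lambda i:cv2.resize(i,(400,int(400*i.shape[0]/i.shape[1])),interpolation=cv2.INTER_CUBIC)
a,b=r(a),r(b);h=max(a.shape[0],b.shape[0]);z=np.zeros((h,800,3),np.uint8);z[:a.shape[0],:400]=a;z[:b.shape[0],400:]=b
cv2.imwrite("pics/crop.png",z)
```

```text
(no output)
```

View pics/crop.png

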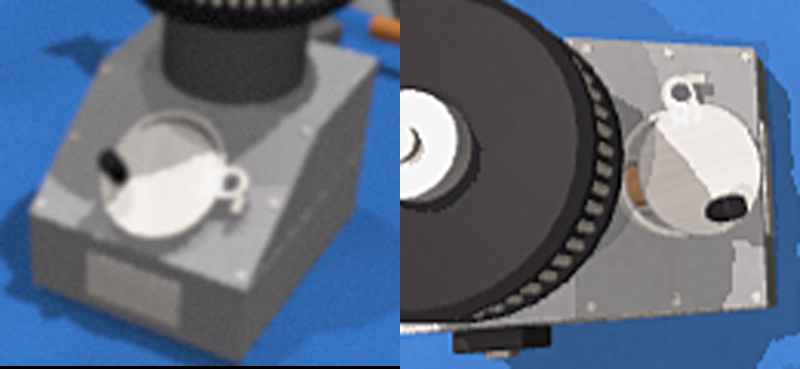

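The crop shows the cover about a third open, leaving a sliver of wood visible at crop (632,185). The pin lug eye is at crop (233,183)/(683,90), and the black knob at (112,166)/(727,208). I'll triangulate these.

```bash
cat > h.py <<'E'
import numpy as np,cv2
from scipy.spatial.transform import Rotation as Ro
def P(c): return c["K"]@np.c_[c["R"],c["t"]]
def tri(c1,p1,c2,p2):
    X=cv2.triangulatePoints(P(c1),P(c2),np.array(p1,float).reshape(2,1),np.array(p2,float).reshape(2,1)).ravel();X=X[:3]/X[3]
    return X,[np.round(proj(c,X)-np.array(p),1).tolist() for c,p in((c1,p1),(c2,p2))]
def proj(c,X):
    q=c["K"]@(c["R"]@np.asarray(X,float)+c["t"]);return q[:2]/q[2]
def ray(c,p,z):
    C=-c["R"].T@c["t"];d=c["R"].T@np.linalg.solve(c["K"],[p[0],p[1],1.]);return C+d*(z-C[2])/d[2]
E
python3 - <<'E'
from h import *
s=dict(np.load("scene0.npz"));t=dict(np.load("top0.npz"))
S=lambda u,v:(235+u/3.333,115+v/3.333);T=lambda u,v:(105+(u-400)/3.077,215+v/3.077)
for n,a,b in[("cornerL",(32,208),(775,305)),("cornerR",(247,290),(755,48)),("rivUL",(105,70),(590,305)),("rivLL",(58,188),(757,297)),("rivLR",(240,275),(748,55)),("pin",(233,183),(683,90)),("knob",(112,166),(727,208))]:
    X,e=tri(s,S(*a),t,T(*b));print(n,X.round(1),e)
c=t
for n,p in[("boxTL",(309,265)),("boxTR",(383,264)),("boxBL",(310,327)),("boxBR",(386,327))]:print(n,ray(c,p,110).round(1))
# box in scene: 4 top corners
E
```

```text
cornerL [373.4  60.3 103. ] [[-1.6, 0.2], [-1.0, -1.1]]
cornerR [599.9  90.5  95.2] [[-0.7, 0.2], [-0.4, -0.5]]
rivUL [365.4 196.2 187.1] [[0.2, -0.0], [0.1, 0.1]]
rivLL [383.5  77.6 119.7] [[-3.7, 0.5], [-2.3, -2.7]]
rivLR [590.5  94.4 105.6] [[-0.3, 0.1], [-0.2, -0.2]]
pin [548.4 140.3 161.3] [[-0.6, 0.1], [-0.3, -0.4]]
knob [448.3  95.1 163.5] [[-0.1, 0.0], [-0.1, -0.1]]
boxTL [ 507.3 -159.7  110. ]
boxTR [ 515.8 -361.6  110. ]
boxBL [ 343.5 -164.5  110. ]
boxBR [ 349.1 -365.4  110. ]
```

Extractor yaw is about 7.5° and the port centre is about (479.5, 135, 156). The moves can't tilt the tool directly, but at the reach limit the arm "approaches as far as it can". I'll test whether pressing past the inner limit on the -y side tips the fingers towards +y, which is the port's axis.

```bash
python3 -m creep '[{"hand":1,"tx":-0.033,"ty":-0.04},{"hand":1,"tx":-0.033,"ty":-0.04},{"hand":1,"tx":0.008,"ty":-0.049},{"hand":1,"tx":0.008,"ty":-0.049},{"hand":1,"tx":0.008,"ty":-0.049}]'; python3 -c "
from plant import get_obs
o=get_obs();print(o['joint_positions'].round(3),o['tool_pos'].round(1),o['tcp_rot'].round(3))"
```

```text
[-1.429  0.343  1.525 -0.     1.275 -0.146] [ 149.  -503.1  240.1] [-3.14  -0.     0.288]invalid input at $[0]: expected keys hand, tx, ty, tz, spin
```

```bash
python3 -m creep '[{"hand":1,"tx":-0.033,"ty":-0.04,"tz":0,"spin":0},{"hand":1,"tx":-0.033,"ty":-0.04,"tz":0,"spin":0},{"hand":1,"tx":0.008,"ty":-0.049,"tz":0,"spin":0},{"hand":1,"tx":0.008,"ty":-0.049,"tz":0,"spin":0},{"hand":1,"tx":0.008,"ty":-0.049,"tz":0,"spin":0}]'; python3 -c "
from plant import get_obs
o=get_obs();print(o['joint_positions'].round(3),o['tool_pos'].round(1),o['tcp_rot'].round(3))"
```

```text
time: 0.72
tool_pos: [44.1, -295.9, 240.4]
tcp_rot: [-3.141, -0.0, 0.288]
contact_force: [0.1, 0.8, 1.2]
grip_width: 91.2
finger_force: 0.0
[-1.681 -0.092  2.039 -0.     1.196 -0.398] [  44.1 -295.9  240.4] [-3.141 -0.     0.288]
```

```bash
python3 -m creep '[{"hand":1,"tx":0.008,"ty":-0.049,"tz":0,"spin":0},{"hand":1,"tx":0.008,"ty":-0.049,"tz":0,"spin":0}]'; python3 -c "
from plant import get_obs
o=get_obs();print(o['joint_positions'].round(3),o['tool_pos'].round(1),o['tcp_rot'].round(3))"
```

```text
time: 0.98
tool_pos: [31.9, -197.4, 240.4]
tcp_rot: [-3.141, -0.0, 0.289]
contact_force: [-1.1, 1.2, 1.4]
grip_width: 91.7
finger_force: 0.0
[-1.802 -0.329  2.202 -0.     1.269 -0.52 ] [  31.9 -197.4  240.4] [-3.141 -0.     0.289]
```

```bash
python3 -m creep '[{"hand":1,"tx":-0.008,"ty":0.049,"tz":-0.03,"spin":0},{"hand":1,"tx":-0.008,"ty":0.049,"tz":-0.03,"spin":0},{"hand":1,"tx":0,"ty":0,"tz":-0.06,"spin":-10},{"hand":1,"tx":0,"ty":0,"tz":-0.06,"spin":-10},{"hand":1,"tx":0,"ty":0,"tz":-0.06,"spin":-10}]' >/dev/null;  python3 -m creep '[{"hand":1,"tx":0,"ty":0,"tz":-0.06,"spin":-10.2},{"hand":1,"tx":0,"ty":0,"tz":-0.06,"spin":-10.2},{"hand":1,"tx":0,"ty":0,"tz":0,"spin":-10.2},{"hand":1,"tx":0,"ty":0,"tz":0,"spin":-10.2},{"hand":1,"tx":0,"ty":0,"tz":0,"spin":-10.2}]'; python3 -c "
from plant import get_obs
o=get_obs();print(o['joint_positions'].round(3),o['tool_pos'].round(1),o['tcp_rot'].round(3))"
```

```text
time: 2.22
tool_pos: [44.3, -297.7, 600.6]
tcp_rot: [3.141, -0.0, 1.707]
contact_force: [-0.5, -0.3, 0.4]
grip_width: 92.0
finger_force: 0.0
[-1.68  -0.094  1.059  0.     2.176 -1.816] [  44.3 -297.7  600.6] [ 3.141 -0.     1.707]
```

```bash
python3 -m creep '[{"hand":1,"tx":0.0238,"ty":0.0448,"tz":0,"spin":0},{"hand":1,"tx":0.0238,"ty":0.0448,"tz":0,"spin":0},{"hand":1,"tx":0.0238,"ty":0.0448,"tz":0,"spin":0},{"hand":1,"tx":0.0238,"ty":0.0448,"tz":0,"spin":0},{"hand":1,"tx":0.0238,"ty":0.0448,"tz":0,"spin":0}]' | sed -n 2p
python3 -m creep '[{"hand":1,"tx":0.047,"ty":0.023,"tz":0,"spin":0},{"hand":1,"tx":0.047,"ty":0.023,"tz":0,"spin":0},{"hand":1,"tx":0.047,"ty":0.023,"tz":0,"spin":0},{"hand":1,"tx":0.057,"ty":-0.012,"tz":0,"spin":0},{"hand":1,"tx":0.057,"ty":-0.012,"tz":0,"spin":0}]' | sed -n 2p
python3 -m creep '[{"hand":1,"tx":0.057,"ty":-0.012,"tz":0,"spin":0},{"hand":1,"tx":0.057,"ty":-0.012,"tz":0,"spin":0},{"hand":1,"tx":0.026,"ty":-0.049,"tz":0,"spin":0},{"hand":1,"tx":0.026,"ty":-0.049,"tz":0,"spin":0},{"hand":1,"tx":0.026,"ty":-0.049,"tz":0,"spin":0}]' | sed -n 2p
python3 -m creep '[{"hand":1,"tx":0.026,"ty":-0.049,"tz":0,"spin":0},{"hand":1,"tx":0.026,"ty":-0.049,"tz":0,"spin":0},{"hand":1,"tx":0,"ty":0,"tz":-0.06,"spin":0},{"hand":1,"tx":0,"ty":0,"tz":-0.06,"spin":0},{"hand":1,"tx":0,"ty":0,"tz":-0.06,"spin":0}]'
 python3 -c "
from plant import get_obs
o=get_obs();print(o['joint_positions'].round(3),o['tool_pos'].round(1),o['tcp_rot'].round(3))"
```

```text
tool_pos: [251.9, -149.1, 600.6]
tool_pos: [261.7, 109.8, 600.2]
tool_pos: [66.0, 276.5, 600.4]
time: 4.72
tool_pos: [-35.6, 312.2, 736.8]
tcp_rot: [3.137, -0.022, 1.703]
contact_force: [-6.1, -52.4, -7.7]
grip_width: 91.8
finger_force: 0.0
[1.438 0.174 0.287 0.003 2.658 1.308] [-35.6 312.2 736.8] [ 3.137 -0.022  1.703]
```

```bash
python3 -m creep '[{"hand":1,"tx":0,"ty":0,"tz":0,"spin":0},{"hand":1,"tx":0,"ty":0,"tz":0,"spin":0}]'
 python3 -c "
from plant import get_obs
o=get_obs();print(o['joint_positions'].round(3),o['dq'].round(2),o['tool_pos'].round(1),o['tcp_rot'].round(3))"
```

```text
time: 4.97
tool_pos: [-35.4, 311.0, 734.9]
tcp_rot: [3.139, -0.013, 1.701]
contact_force: [0.1, -0.6, -1.0]
grip_width: 92.0
finger_force: 0.0
[1.436 0.17  0.301 0.003 2.657 1.308] [-0.   -0.01  0.03  0.   -0.   -0.  ] [-35.4 311.  734.9] [ 3.139 -0.013  1.701]
```

```bash
python3 -m creep '[{"hand":1,"tx":-0.005,"ty":-0.0415,"tz":0.01,"spin":0},{"hand":1,"tx":-0.005,"ty":-0.0415,"tz":0.01,"spin":0}, {"hand":1,"tx":0,"ty":0,"tz":-0.06,"spin":0},{"hand":1,"tx":0,"ty":0,"tz":-0.06,"spin":0},{"hand":1,"tx":0,"ty":0,"tz":-0.06,"spin":0}]'
cat > st.py <<'E'
from plant import get_obs
import numpy as np
from scipy.spatial.transform import Rotation as Ro
o=get_obs();R=Ro.from_euler('xyz',o['tcp_rot']).as_matrix()
print(round(o['time'],2),o['joint_positions'].round(3),o['tool_pos'].round(1));print(R.round(3).tolist(),'F',o['contact_force'].round(1),'w',round(o['grip_width'],1))
E
python3 st.py
```

```text
time: 5.6
tool_pos: [-107.5, 264.1, 757.3]
tcp_rot: [-3.141, -0.098, 1.701]
contact_force: [0.6, 0.4, 0.7]
grip_width: 91.7
finger_force: 0.0
5.6 [1.684 0.117 0.269 0.004 2.658 1.558] [-107.5  264.1  757.3]
[[-0.129, 0.992, -0.013], [0.987, 0.13, 0.097], [0.098, -0.0, -0.995]] F [0.6 0.4 0.7] w 91.7
```

```bash
python3 -m creep '[{"hand":1,"tx":0,"ty":0,"tz":-0.06,"spin":0},{"hand":1,"tx":0,"ty":0,"tz":-0.06,"spin":0}, {"hand":1,"tx":0,"ty":0,"tz":-0.06,"spin":0},{"hand":1,"tx":0,"ty":0,"tz":-0.06,"spin":0},{"hand":1,"tx":0,"ty":0,"tz":-0.06,"spin":0}]'|grep F;python3 st.py
```

```text
6.22 [1.642 0.005 0.227 0.034 2.657 1.544] [-96.  204.5 793.4]
[[-0.126, 0.991, -0.034], [0.96, 0.13, 0.248], [0.25, -0.001, -0.968]] F [-0.3 -0.6  0.7] w 91.9
```

```bash
python3 -m creep '[{"hand":1,"tx":0,"ty":0,"tz":-0.06,"spin":0},{"hand":1,"tx":0,"ty":0,"tz":-0.06,"spin":0}, {"hand":1,"tx":0,"ty":0,"tz":-0.06,"spin":0},{"hand":1,"tx":0,"ty":0,"tz":-0.06,"spin":0},{"hand":1,"tx":0,"ty":0,"tz":-0.06,"spin":0}]'|grep F;python3 st.py
```

```text
6.85 [ 2.022 -0.07   0.159 -0.294  2.657  1.609] [-99.7 124.5 821.9]
[[-0.117, 0.992, -0.038], [0.913, 0.123, 0.388], [0.39, 0.011, -0.921]] F [0.1 0.3 0.9] w 92.0
```

```bash
python3 -m creep '[{"hand":1,"tx":0,"ty":0,"tz":-0.06,"spin":0},{"hand":1,"tx":0,"ty":0,"tz":-0.06,"spin":0}]'|grep F;python3 st.py
```

```text
7.1 [ 2.477 -0.046  0.103 -0.723  2.657  1.634] [-96.2  97.3 830.2]
[[-0.119, 0.992, -0.045], [0.896, 0.127, 0.426], [0.429, 0.011, -0.903]] F [-0.4  0.   0.5] w 92.3
```

```bash
python3 -m creep '[{"hand":1,"tx":0.05,"ty":0,"tz":0.03,"spin":0},{"hand":1,"tx":0.05,"ty":0,"tz":0.03,"spin":0}]'|grep F;python3 st.py; python3 -m creep '[{"hand":1,"tx":0.025,"ty":0,"tz":-0.054,"spin":0},{"hand":1,"tx":0.025,"ty":0,"tz":-0.054,"spin":0},{"hand":1,"tx":0.025,"ty":0,"tz":-0.054,"spin":0}]'|grep F;python3 st.py
```

```text
7.35 [ 2.033 -0.053  0.177 -0.29   2.576  1.6  ] [-111.2  156.4  825.2]
[[-0.143, 0.989, -0.044], [0.89, 0.148, 0.431], [0.433, 0.023, -0.901]] F [-2.2 -0.1  0. ] w 91.9
7.72 [ 1.648 -0.057  0.036  0.037  2.657  1.546] [-93.4 150.4 842.5]
[[-0.124, 0.991, -0.054], [0.867, 0.135, 0.48], [0.483, 0.013, -0.875]] F [-0.1  0.2  0.3] w 91.8
```

```bash
python3 -m creep '[{"hand":1,"tx":-0.0475,"ty":0,"tz":-0.0175,"spin":0},{"hand":1,"tx":-0.0475,"ty":0,"tz":-0.0175,"spin":0}]'|grep F;python3 st.py; python3 -m creep '[{"hand":1,"tx":0.015,"ty":0,"tz":-0.03,"spin":0},{"hand":1,"tx":0.015,"ty":0,"tz":-0.03,"spin":0}]'|grep F;python3 st.py
```

```text
7.97 [ 1.716 -0.253  0.239 -0.036  2.652  1.543] [-79.3  50.1 826.8]
[[-0.122, 0.991, -0.053], [0.868, 0.132, 0.479], [0.482, 0.013, -0.876]] F [ 0.  -0.5  0.3] w 92.1
8.22 [ 2.169 -0.158  0.124 -0.507  2.655  1.522] [-55.3  68.3 839.4]
[[-0.12, 0.991, -0.059], [0.861, 0.133, 0.49], [0.494, 0.008, -0.87]] F [1.  0.3 0.9] w 91.9
```

```bash
python3 -m creep '[{"hand":1,"tx":-0.035,"ty":-0.03,"tz":-0.005,"spin":0},{"hand":1,"tx":0,"ty":0,"tz":0,"spin":0}]'|grep F;python3 st.py; python3 -m creep '[{"hand":1,"tx":0.0,"ty":-0.01,"tz":-0.03,"spin":0},{"hand":1,"tx":0,"ty":-0.01,"tz":-0.03,"spin":0},{"hand":1,"tx":0,"ty":-0.01,"tz":-0.03,"spin":0}]'|grep F;python3 st.py
```

```text
8.47 [ 1.944 -0.218  0.186 -0.262  2.656  1.536] [-62.6  51.4 833.5]
[[-0.127, 0.99, -0.062], [0.861, 0.141, 0.49], [0.493, 0.009, -0.87]] F [ 0.5 -0.1 -0.6] w 91.8
8.85 [ 2.404 -0.11   0.036 -0.755  2.657  1.486] [-49.6  73.1 847.3]
[[-0.127, 0.988, -0.084], [0.848, 0.152, 0.508], [0.515, -0.007, -0.857]] F [1.1 2.5 2.9] w 91.5
```

```bash
cat > go.py <<'E'
import sys,numpy as np
from plant import get_obs
from scipy.spatial.transform import Rotation as Ro
o=get_obs();R=Ro.from_euler('xyz',o['tcp_rot']).as_matrix();p=o['tool_pos']
for a in sys.argv[1:]:
    w=np.array(eval(a),float);d=R.T@(w-p);n=int(np.ceil(np.linalg.norm(d)/60));print(a,'total',d.round(1),'rows',n,'each m',(d/n/1000).round(4));p=w
E
python3 go.py 150,-100,700 465,3,320
```

```text
150,-100,700 total [-247.8  172.1   21.7] rows 6 each m [-0.0413  0.0287  0.0036]
465,3,320 total [-148.1  329.6  351.7] rows 9 each m [-0.0165  0.0366  0.0391]
```

```bash
python3 -m creep '[{"hand":1,"tx":-0.0413,"ty":0.0287,"tz":0.004,"spin":0},{"hand":1,"tx":-0.0413,"ty":0.0287,"tz":0.004,"spin":0},{"hand":1,"tx":-0.0413,"ty":0.0287,"tz":0.004,"spin":0},{"hand":1,"tx":-0.0413,"ty":0.0287,"tz":0.004,"spin":0},{"hand":1,"tx":-0.0413,"ty":0.0287,"tz":0.004,"spin":0}]'|grep Fx;python3 st.py; python3 -m creep '[{"hand":1,"tx":-0.0413,"ty":0.0287,"tz":0.004,"spin":0},{"hand":1,"tx":-0.0165,"ty":0.0366,"tz":0.039,"spin":0},{"hand":1,"tx":-0.0165,"ty":0.0366,"tz":0.039,"spin":0},{"hand":1,"tx":-0.0165,"ty":0.0366,"tz":0.039,"spin":0}]'|grep Fx;python3 st.py; python3 go.py 465,3,320
```

```text
9.47 [ 2.414 -0.696  0.764 -0.623  2.545  1.662] [113.2 -69.7 726.5]
[[-0.119, 0.99, -0.079], [0.848, 0.142, 0.51], [0.516, -0.007, -0.857]] F [ 0.2 -0.9  0.5] w 91.5
9.97 [ 2.521 -0.771  0.722 -0.946  2.658  1.433] [ 208.6 -102.2  702.5]
[[-0.122, 0.992, -0.037], [0.863, 0.124, 0.49], [0.491, 0.028, -0.871]] F [-0.1 -0.3 -0.4] w 91.9
465,3,320 total [-128.2  256.7  375.3] rows 8 each m [-0.016   0.0321  0.0469]
```

```bash
python3 go.py 113,-70,726 -50,73,840 -110,160,820 -130,300,720 100,330,650
```

```text
113,-70,726 total [ 50.9 -90.2  -1.2] rows 2 each m [ 0.0254 -0.0451 -0.0006]
-50,73,840 total [ 199.2 -140.7  -23.2] rows 5 each m [ 0.0398 -0.0281 -0.0046]
-110,160,820 total [ 72.6 -49.3  62.3] rows 2 each m [ 0.0363 -0.0246  0.0311]
-130,300,720 total [ 74.2  -5.3 156.4] rows 3 each m [ 0.0247 -0.0018  0.0521]
100,330,650 total [-36.5 229.9  67.2] rows 5 each m [-0.0073  0.046   0.0134]
```

```bash
python3 -m creep '[{"hand":1,"tx":0.0254,"ty":-0.0451,"tz":0,"spin":0},{"hand":1,"tx":0.0254,"ty":-0.0451,"tz":0,"spin":0},{"hand":1,"tx":0.04,"ty":-0.028,"tz":-0.0045,"spin":0},{"hand":1,"tx":0.04,"ty":-0.028,"tz":-0.0045,"spin":0},{"hand":1,"tx":0.04,"ty":-0.028,"tz":-0.0045,"spin":0}]'|grep Fx; python3 -m creep '[{"hand":1,"tx":0.04,"ty":-0.028,"tz":-0.0045,"spin":0},{"hand":1,"tx":0.04,"ty":-0.028,"tz":-0.0045,"spin":0},{"hand":1,"tx":0.036,"ty":-0.025,"tz":0.031,"spin":0},{"hand":1,"tx":0.036,"ty":-0.025,"tz":0.031,"spin":0}]'|grep Fx;python3 st.py; python3 go.py -120,180,845
```

```text
11.1 [ 2.148 -0.13   0.35  -0.39   2.428  1.677] [-105.4  160.4  820.7]
[[-0.104, 0.994, -0.024], [0.864, 0.103, 0.493], [0.493, 0.03, -0.87]] F [1.8 1.2 0.1] w 91.5
-120,180,845 total [ 30.4 -11.7 -11.1] rows 1 each m [ 0.0304 -0.0117 -0.0111]
```

```bash
python3 go.py -110,300,740 120,320,650 280,180,600 380,20,480 465,3,320; python3 -m creep '[{"hand":1,"tx":0.0275,"ty":0,"tz":0.0475,"spin":0},{"hand":1,"tx":0.0275,"ty":0,"tz":0.0475,"spin":0},{"hand":1,"tx":0.0275,"ty":0,"tz":0.0475,"spin":0}]'|grep Fx;python3 st.py
```

```text
-110,300,740 total [ 81.3   7.3 139.1] rows 3 each m [0.0271 0.0024 0.0464]
120,320,650 total [-51.1 228.   82.5] rows 5 each m [-0.0102  0.0456  0.0165]
280,180,600 total [-162.3  143.2  -29.4] rows 4 each m [-0.0406  0.0358 -0.0074]
380,20,480 total [-207.8   79.3   23. ] rows 4 each m [-0.0519  0.0198  0.0058]
465,3,320 total [-102.4   77.9  128.7] rows 4 each m [-0.0256  0.0195  0.0322]
11.47 [ 1.792 -0.181  0.801 -0.085  2.01   1.606] [-121.1  295.7  738.1]
[[-0.122, 0.992, -0.032], [0.862, 0.122, 0.492], [0.492, 0.032, -0.87]] F [-0.1 -0.1  1.1] w 91.6
```

```bash
python3 -m creep '[{"hand":1,"tx":-0.01,"ty":0.0456,"tz":0.0165,"spin":0},{"hand":1,"tx":-0.01,"ty":0.0456,"tz":0.0165,"spin":0},{"hand":1,"tx":-0.01,"ty":0.0456,"tz":0.0165,"spin":0},{"hand":1,"tx":-0.01,"ty":0.0456,"tz":0.0165,"spin":0},{"hand":1,"tx":-0.01,"ty":0.0456,"tz":0.0165,"spin":0}]'|grep Fx;python3 st.py; python3 -m creep '[{"hand":1,"tx":-0.04,"ty":0.036,"tz":-0.0075,"spin":0},{"hand":1,"tx":-0.04,"ty":0.036,"tz":-0.0075,"spin":0},{"hand":1,"tx":-0.04,"ty":0.036,"tz":-0.0075,"spin":0},{"hand":1,"tx":-0.04,"ty":0.036,"tz":-0.0075,"spin":0}]'|grep Fx;python3 st.py;python3 go.py 380,20,480 465,3,320
```

```text
12.1 [ 0.703 -0.281  1.113  0.434  1.953  0.808] [ 72.2 317.  665.1]
[[-0.125, 0.992, -0.03], [0.865, 0.123, 0.487], [0.486, 0.035, -0.873]] F [-0.4  1.3 -0.7] w 91.9
12.6 [-0.124 -0.237  1.21   0.614  2.171  0.098] [220.4 195.2 623.9]
[[-0.124, 0.992, -0.027], [0.867, 0.122, 0.483], [0.482, 0.036, -0.875]] F [0.6 1.1 1.1] w 91.9
380,20,480 total [-241.1  131.8   37.1] rows 5 each m [-0.0482  0.0264  0.0074]
465,3,320 total [-102.4   76.5  129.5] rows 4 each m [-0.0256  0.0191  0.0324]
```

```bash
python3 -m creep '[{"hand":1,"tx":-0.048,"ty":0.0264,"tz":0.0074,"spin":0},{"hand":1,"tx":-0.048,"ty":0.0264,"tz":0.0074,"spin":0},{"hand":1,"tx":-0.048,"ty":0.0264,"tz":0.0074,"spin":0},{"hand":1,"tx":-0.048,"ty":0.0264,"tz":0.0074,"spin":0},{"hand":1,"tx":-0.048,"ty":0.0264,"tz":0.0074,"spin":0}]'|grep Fx;python3 -m creep '[{"hand":1,"tx":-0.0256,"ty":0.0195,"tz":0.0324,"spin":0},{"hand":1,"tx":-0.0256,"ty":0.0195,"tz":0.0324,"spin":0},{"hand":1,"tx":-0.0256,"ty":0.0195,"tz":0.0324,"spin":0},{"hand":1,"tx":-0.0256,"ty":0.0195,"tz":0.0324,"spin":0}]'|grep Fx;python3 st.py
python3 - <<'E'
from plant import cams
import cv2,numpy as np
c=cams.capture("wrist");np.savez("w1.npz",**c);cv2.imwrite("pics/w1.png",c["color"][:,:,::-1])
E
```

```text
13.72 [-0.446  0.257  1.529  0.438  1.611 -0.615] [466.4   4.4 319.9]
[[-0.123, 0.992, -0.027], [0.868, 0.12, 0.482], [0.482, 0.036, -0.876]] F [-0.4  0.7  0.1] w 91.9
```

View pics/w1.png

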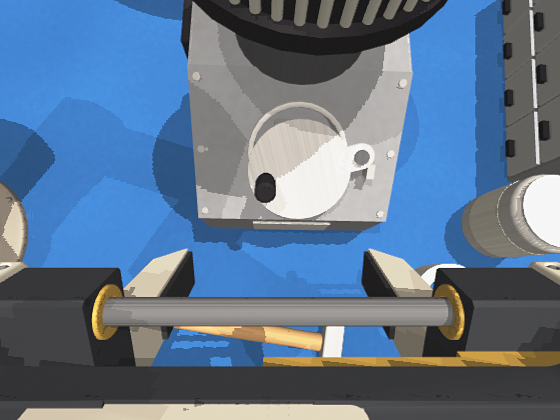

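The wrist view shows the knob's top at about (265,182), the pin eye at (363,157) and the cover disc centred near (299,168). The gripper fingers sit below the picture's middle. I'll compare these with the model.

```bash
cat > model.py <<'E'
from h import *
yaw=np.radians(7.6);s,c_=np.sin(np.radians(35)),np.cos(np.radians(35))
hh=np.array([-np.sin(yaw),np.cos(yaw),0]);Z=np.array([0,0,1.])
px=c_*hh+s*Z;pz=-s*hh+c_*Z;py=np.cross(pz,px)
C=np.array([479.5,135.2,156.3])
def knob(th,up=24):return C-68*py+5*pz+up*pz+106*(np.cos(th)*py-np.sin(th)*px)
def rayplane(c,p,P0,n):
    o=-c["R"].T@c["t"];d=c["R"].T@np.linalg.solve(c["K"],[p[0],p[1],1.]);return o+d*((P0-o)@n)/(d@n)
def loc(X):X=X-C;return np.array([X@px,X@py,X@pz]).round(1)
E
python3 - <<'E'
from model import *
w=dict(np.load("w1.npz"))
print('pin',proj(w,C-68*py+5*pz),'knobtop',proj(w,knob(.235,43)),'C',proj(w,C))
for n,p,z in[("pin",(363,157),5),("knobtop",(265,180),48),("disc",(299,168),5),("rUL",(196,76),-14),("rUR",(403,84),-14),("rLL",(205,211),-14),("rLR",(380,214),-14)]:
    print(n,loc(rayplane(w,p,C+z*pz,pz)))
E
```

```text
pin [361.81235509 159.34144695] knobtop [266.00613983 195.20149076] C [298.27286517 158.06584072]
pin [  2.6 -69.    5. ]
knobtop [-9.3 36.  48. ]
disc [-9.6 -0.7  5. ]
rUL [ 80.4 105.1 -14. ]
rUR [  75.1 -107.9  -14. ]
rLL [-67.9 107.6 -14. ]
rLR [ -72.9 -104.3  -14. ]
```

```bash
sed -i 's/radians(7.6)/radians(6.4)/; s/^C=.*/C=np.array([479.5,135.2,156.3])+3*px/' model.py
python3 - <<'E'
from model import *
w=dict(np.load("w1.npz"))
m=(w["color"].max(2)<60).astype(np.uint8);m[:150]=0;m[215:]=0;m[:,:240]=0;m[:,300:]=0
ys,xs=np.nonzero(m);print('blob',xs.mean(),ys.mean(),xs.min(),xs.max(),ys.min(),ys.max())
for th in(.1,.15,.2,.25):print(th,[proj(w,knob(th,u)).round(1).tolist() for u in(0,24,43)])
print('pin',proj(w,C-68*py+5*pz),'C',proj(w,C)); print(knob(.2).round(1))
E
python3 st.py
```

```text
blob 264.8550724637681 187.6231884057971 255 275 173 201
0.1 [[263.4, 165.4], [263.0, 171.8], [262.7, 177.5]]
0.15 [[264.0, 170.2], [263.6, 176.8], [263.3, 182.8]]
0.2 [[264.8, 174.8], [264.5, 181.8], [264.2, 188.0]]
0.25 [[265.8, 179.4], [265.6, 186.6], [265.4, 193.1]]
pin [362.19940129 157.84973266] C [298.42289617 155.32693483]
[447.3 100.  169.7]
13.78 [-0.446  0.264  1.534  0.437  1.605 -0.616] [466.7   4.2 314.7]
[[-0.119, 0.992, -0.032], [0.867, 0.119, 0.484], [0.484, 0.029, -0.874]] F [-0.8 -0.1 -3.6] w 91.9
```

```bash
cat >> model.py <<'E'
def tcp_for(X,back=0):
    from plant import get_obs
    zt=Ro.from_euler('xyz',get_obs()['tcp_rot']).as_matrix()[:,2];return X+(5-back)*zt
E
python3 - <<'E'
from model import *
import subprocess
f=lambda v:','.join(map(str,v.round(1)))
print(subprocess.run(["python3","go.py",f(tcp_for(knob(.24),60)),f(tcp_for(knob(.24),2))],capture_output=True,text=True).stdout)
E
```

```text
450.4,70.1,215.4 total [ 10.9 -11.2 119.2] rows 3 each m [ 0.0036 -0.0037  0.0397]
448.5,98.2,164.7 total [ 0. -0. 58.] rows 1 each m [ 0.    -0.     0.058]
```

```bash
python3 -m creep '[{"hand":1,"tx":0.0037,"ty":-0.0037,"tz":0.04,"spin":0},{"hand":1,"tx":0.0037,"ty":-0.0037,"tz":0.04,"spin":0},{"hand":1,"tx":0.0037,"ty":-0.0037,"tz":0.04,"spin":0},{"hand":0.6,"tx":0,"ty":0,"tz":0,"spin":0},{"hand":0.6,"tx":0,"ty":0,"tz":0,"spin":0}]'|grep Fx;python3 st.py
python3 - <<'E'
from model import *
from plant import cams
c=cams.capture("wrist");np.savez("w2.npz",**c);cv2.imwrite("pics/w2.png",c["color"][:,:,::-1])
print([proj(c,knob(.24,u)).round() for u in(24,43)])
E
```

```text
14.4 [-0.325  0.291  1.768  0.478  1.316 -0.639] [450.3  71.8 222.1]
[[-0.129, 0.991, -0.028], [0.868, 0.126, 0.48], [0.479, 0.037, -0.877]] F [-0.7 -0.2 -0.3] w 76.3
[array([276., 243.]), array([277., 258.])]
```

View pics/w2.png

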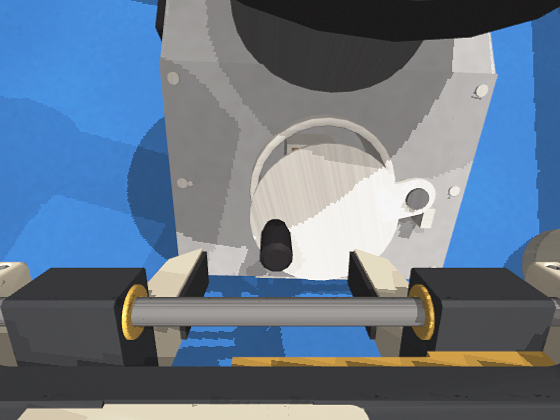

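The knob's top at (276,256) agrees with the model's (277,258), and the fingers straddle it. I'll go down and grip.

```bash
python3 go.py 448.5,98.2,164.7; python3 -m creep '[{"hand":0.6,"tx":-0.001,"ty":-0.001,"tz":0.031,"spin":0},{"hand":0.6,"tx":-0.002,"ty":-0.001,"tz":0.032,"spin":0},{"hand":0,"tx":0,"ty":0,"tz":0,"spin":0},{"hand":0,"tx":0,"ty":0,"tz":0,"spin":0},{"hand":0,"tx":0,"ty":0,"tz":0,"spin":0}]';python3 st.py
```

```text
448.5,98.2,164.7 total [-4.5 -0.7 63.1] rows 2 each m [-0.0023 -0.0004  0.0315]
time: 15.08
tool_pos: [446.5, 100.7, 165.3]
tcp_rot: [3.099, -0.498, 1.723]
contact_force: [0.2, 0.0, 0.4]
grip_width: 29.4
finger_force: 0.0
15.07 [-0.266  0.355  1.861  0.519  1.155 -0.676] [446.5 100.7 165.3]
[[-0.133, 0.991, -0.03], [0.868, 0.131, 0.478], [0.478, 0.037, -0.878]] F [0.2 0.  0.4] w 29.4
```

```bash
python3 -m creep '[{"hand":0,"tx":0,"ty":0,"tz":0,"spin":0},{"hand":0,"tx":0,"ty":0,"tz":0,"spin":0}]';python3 - <<'E'
from model import *
from plant import get_obs
R=Ro.from_euler('xyz',get_obs()['tcp_rot']).as_matrix()
print('grasp',loc(get_obs()['tool_pos']-5*R[:,2]))
t=np.linspace(.24,2.07,11)
for a,b in zip(t,t[1:]):print(b.round(2),(R.T@(knob(b)-knob(a))/1000).round(4))
E
```

```text
time: 15.32
tool_pos: [447.1, 101.0, 165.0]
tcp_rot: [3.097, -0.498, 1.723]
contact_force: [5.9, 0.6, 1.7]
grip_width: 21.5
finger_force: 30.0
grasp [-22.3  36.1  29.5]
0.42 [-0.0184  0.0056  0.0022]
0.61 [-0.0171  0.0089  0.0021]
0.79 [-0.0152  0.0119  0.002 ]
0.97 [-0.0128  0.0145  0.0017]
1.16 [-0.0099  0.0166  0.0015]
1.34 [-0.0068  0.0181  0.0011]
1.52 [-0.0034  0.0191  0.0008]
1.7 [0.0001 0.0194 0.0004]
1.89 [ 0.0036  0.019  -0.    ]
2.07 [ 0.007   0.0181 -0.0004]
```

```bash
python3 -m creep '[{"hand":0,"tx":-0.0184,"ty":0.0056,"tz":0.0022,"spin":0},{"hand":0,"tx":-0.0171,"ty":0.0089,"tz":0.0021,"spin":0},{"hand":0,"tx":-0.0152,"ty":0.0119,"tz":0.002,"spin":0},{"hand":0,"tx":-0.0128,"ty":0.0145,"tz":0.0017,"spin":0},{"hand":0,"tx":0,"ty":0,"tz":0,"spin":0}]';python3 - <<'E'
from model import *
from plant import get_obs
R=Ro.from_euler('xyz',get_obs()['tcp_rot']).as_matrix()
print('grasp',loc(get_obs()['tool_pos']-5*R[:,2]),loc(knob(.97)))
E
```

```text
time: 15.95
tool_pos: [494.7, 53.2, 127.7]
tcp_rot: [3.102, -0.496, 1.723]
contact_force: [-2.2, -9.6, 3.7]
grip_width: 21.3
finger_force: 30.0
grasp [-87.   -5.9  29.3] [-87.4  -8.1  29. ]
```

```bash
python3 -m creep '[{"hand":0,"tx":-0.0099,"ty":0.0166,"tz":0.0015,"spin":0},{"hand":0,"tx":-0.0068,"ty":0.0181,"tz":0.0011,"spin":0},{"hand":0,"tx":-0.0034,"ty":0.0191,"tz":0.0008,"spin":0},{"hand":0,"tx":0,"ty":0.0194,"tz":0.0004,"spin":0},{"hand":0,"tx":0.0036,"ty":0.019,"tz":0,"spin":0}]'; python3 -m creep '[{"hand":0,"tx":0.006,"ty":0.0165,"tz":0,"spin":0},{"hand":0,"tx":0,"ty":0,"tz":0,"spin":0}]';python3 - <<'E'
from model import *
from plant import get_obs
R=Ro.from_euler('xyz',get_obs()['tcp_rot']).as_matrix()
print('grasp',loc(get_obs()['tool_pos']-5*R[:,2]),loc(knob(2.05)))
E
```

```text
time: 16.58
tool_pos: [587.3, 53.7, 120.2]
tcp_rot: [3.104, -0.498, 1.722]
contact_force: [-5.2, -7.5, 5.6]
grip_width: 21.3
finger_force: 30.0
time: 16.82
tool_pos: [604.1, 61.4, 124.1]
tcp_rot: [3.099, -0.497, 1.724]
contact_force: [1.1, -6.3, 5.9]
grip_width: 21.5
finger_force: 30.0
grasp [ -92.3 -115.5   28.6] [ -94.1 -116.9   29. ]
```

```bash
python3 -m creep '[{"hand":0.5,"tx":0,"ty":0,"tz":0,"spin":0},{"hand":0.5,"tx":0,"ty":0,"tz":0,"spin":0},{"hand":0.5,"tx":0,"ty":0,"tz":-0.03,"spin":0},{"hand":0.5,"tx":0,"ty":0,"tz":-0.06,"spin":0},{"hand":0.5,"tx":0,"ty":0,"tz":-0.04,"spin":0}]';python3 - <<'E'
from model import *
from plant import get_obs
R=Ro.from_euler('xyz',get_obs()['tcp_rot']).as_matrix()
X=C-5*px+110*pz+5*R[:,2]
print(R.T@(X-get_obs()['tool_pos']))
E
```

```text
time: 17.45
tool_pos: [607.3, -0.6, 239.4]
tcp_rot: [3.101, -0.499, 1.722]
contact_force: [0.8, -0.5, -0.8]
grip_width: 45.6
finger_force: 0.0
[  80.83326792 -109.8809011    37.90748161]
```

```bash
python3 -m creep '[{"hand":0.5,"tx":0.027,"ty":-0.0366,"tz":0.0126,"spin":0},{"hand":0.5,"tx":0.027,"ty":-0.0366,"tz":0.0126,"spin":0},{"hand":0.5,"tx":0.027,"ty":-0.0366,"tz":0.0126,"spin":0},{"hand":0.5,"tx":0,"ty":0,"tz":0,"spin":0}]'|grep Fx
python3 - <<'E'
from model import *
from plant import cams,get_obs
c=cams.capture("wrist");np.savez("w3.npz",**c);cv2.imwrite("pics/w3.png",c["color"][:,:,::-1])
t=C-5*px-15*pz
print('C',proj(c,C),'top corners',[proj(c,t+a*12*px+b*16*py).round().tolist() for a in(-1,1) for b in(-1,1)], get_obs()['tool_pos'])
E
```

```text
C [278.64559163 199.76659344] top corners [[296.0, 212.0], [259.0, 211.0], [298.0, 186.0], [259.0, 185.0]] [485.58471142  74.9286104  239.65775869]
```

View pics/w3.png

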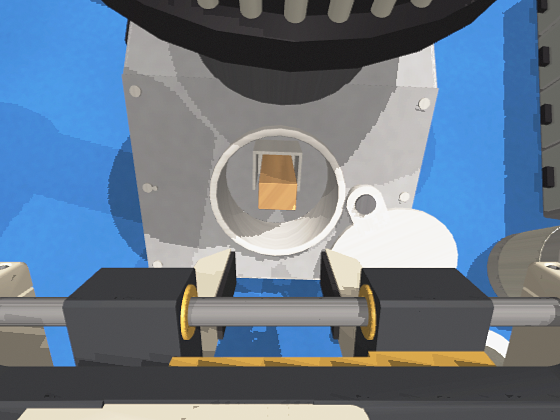

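The offcut's top face runs from (259,184) to (297,210), within a pixel or so of the model, and the port is fully clear. I'll go in along the port axis.

Run:
```python
from model import *
from plant import get_obs
o=get_obs();R=Ro.from_euler('xyz',o['tcp_rot']).as_matrix()
X=C-5*px-33*pz+5*R[:,2];X1=C-5*px+20*pz+5*R[:,2]
print(R.T@(X1-o['tool_pos']),R.T@(X-X1),R.T@pz)
```

```text
[ 8.99276253 -0.69753815 87.53807579] [ 5.87791557 -0.86901351 52.66588008] [-0.11090407  0.01639648 -0.99369585]
```

```bash
python3 -m creep '[{"hand":0.48,"tx":0.0045,"ty":0,"tz":0.044,"spin":0},{"hand":0.48,"tx":0.0045,"ty":-0.0007,"tz":0.0435,"spin":0},{"hand":0.48,"tx":0,"ty":0,"tz":0,"spin":0}]'; python3 go.py "$(python3 -c "
from model import *
print(','.join(map(str,tcp_for(C-5*px-33*pz).round(1))))")"
```

```text
time: 18.38
tool_pos: [480.8, 124.7, 164.7]
tcp_rot: [3.107, -0.501, 1.721]
contact_force: [0.8, -0.5, 0.8]
grip_width: 44.0
finger_force: 0.0
477.4,154.8,123.7 total [ 6.9 -0.6 50.6] rows 1 each m [ 0.0069 -0.0006  0.0506]
```

```bash
python3 -m creep '[{"hand":0.48,"tx":0.0034,"ty":-0.0003,"tz":0.025,"spin":0},{"hand":0.48,"tx":0.0034,"ty":-0.0003,"tz":0.025,"spin":0},{"hand":0.48,"tx":0,"ty":0,"tz":0,"spin":0}]'; python3 -m creep '[{"hand":0,"tx":0,"ty":0,"tz":0,"spin":0},{"hand":0,"tx":0,"ty":0,"tz":0,"spin":0},{"hand":0,"tx":0,"ty":0,"tz":0,"spin":0},{"hand":0,"tx":0,"ty":0,"tz":0,"spin":0}]'
```

```text
time: 18.75
tool_pos: [479.1, 153.4, 126.2]
tcp_rot: [3.103, -0.5, 1.722]
contact_force: [-0.3, -0.6, -0.1]
grip_width: 43.8
finger_force: 0.0
time: 19.25
tool_pos: [479.4, 153.2, 127.2]
tcp_rot: [3.1, -0.499, 1.723]
contact_force: [-1.6, -2.7, 7.2]
grip_width: 31.9
finger_force: 30.9
```

```bash
python3 -m creep '[{"hand":0,"tx":-0.0022,"ty":0.0003,"tz":-0.02,"spin":0},{"hand":0,"tx":-0.0033,"ty":0.0005,"tz":-0.03,"spin":0},{"hand":0,"tx":-0.0044,"ty":0.0007,"tz":-0.04,"spin":0},{"hand":0,"tx":-0.0044,"ty":0.0007,"tz":-0.04,"spin":0},{"hand":0,"tx":-0.0044,"ty":0.0007,"tz":-0.04,"spin":0}]';python3 go.py 460,-40,330 430,-260,330
```

```text
time: 19.88
tool_pos: [489.5, 55.4, 267.7]
tcp_rot: [3.102, -0.499, 1.722]
contact_force: [0.6, -0.2, -0.8]
grip_width: 32.0
finger_force: 30.0
460,-40,330 total [-49.1 -39.6 -99.4] rows 2 each m [-0.0246 -0.0198 -0.0497]
430,-260,330 total [-187.1  -58.7 -104.3] rows 4 each m [-0.0468 -0.0147 -0.0261]
```

```bash
python3 -m creep '[{"hand":0,"tx":-0.0246,"ty":-0.0198,"tz":-0.0497,"spin":0},{"hand":0,"tx":-0.0246,"ty":-0.0198,"tz":-0.0497,"spin":0},{"hand":0,"tx":-0.045,"ty":-0.014,"tz":-0.025,"spin":0},{"hand":0,"tx":-0.045,"ty":-0.014,"tz":-0.025,"spin":0},{"hand":0,"tx":-0.045,"ty":-0.014,"tz":-0.025,"spin":0}]';python3 go.py 430,-325,300
```

```text
time: 20.5
tool_pos: [438.3, -199.6, 328.7]
tcp_rot: [3.101, -0.498, 1.722]
contact_force: [0.1, 0.4, -0.0]
grip_width: 31.8
finger_force: 30.0
430,-325,300 total [-121.5  -25.7  -34.5] rows 3 each m [-0.0405 -0.0086 -0.0115]
```

```bash
python3 -m creep '[{"hand":0,"tx":-0.0405,"ty":-0.0086,"tz":-0.0115,"spin":0},{"hand":0,"tx":-0.0405,"ty":-0.0086,"tz":-0.0115,"spin":0},{"hand":0,"tx":-0.0405,"ty":-0.0086,"tz":-0.0115,"spin":0},{"hand":0,"tx":0,"ty":0,"tz":0,"spin":0}]'|grep pos;python3 go.py 430,-325,200 430,-325,135 430,-325.5,92.6
python3 - <<'E'
from model import *
from plant import cams
a=cams.capture("scene");b=cams.capture("top")
A=a["color"][170:370,90:310];B=b["color"][200:400,260:480]
f=lambda i:cv2.resize(i[:,:,::-1],(400,364),interpolation=cv2.INTER_CUBIC)
cv2.imwrite("pics/box.png",np.hstack([f(A),f(B)]))
E
```

```text
tool_pos: [429.7, -325.6, 297.8]
430,-325,200 total [-46.4  -2.8  86. ] rows 2 each m [-0.0232 -0.0014  0.043 ]
430,-325,135 total [-31.2  -2.2  57. ] rows 2 each m [-0.0156 -0.0011  0.0285]
430,-325.5,92.6 total [-20.8  -1.5  36.9] rows 1 each m [-0.0208 -0.0015  0.0369]
```

View pics/box.png

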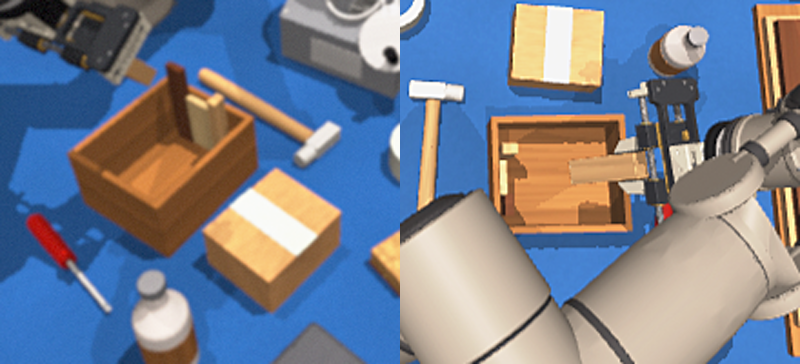

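The offcut is held over the box (top crop 570–640,168), clear of the standing pieces on its left. I'll lower it.

```bash
python3 -m creep '[{"hand":0,"tx":-0.0232,"ty":-0.0014,"tz":0.043,"spin":0},{"hand":0,"tx":-0.0232,"ty":-0.0014,"tz":0.043,"spin":0},{"hand":0,"tx":-0.0156,"ty":-0.001,"tz":0.0285,"spin":0},{"hand":0,"tx":-0.0156,"ty":-0.001,"tz":0.0285,"spin":0},{"hand":0,"tx":0,"ty":0,"tz":0,"spin":0}]';python3 go.py 430,-325.5,92.6
```

```text
time: 21.72
tool_pos: [431.0, -320.7, 135.9]
tcp_rot: [3.104, -0.503, 1.722]
contact_force: [0.9, 0.1, -0.1]
grip_width: 31.9
finger_force: 30.0
430,-325.5,92.6 total [-24.9  -3.   35.7] rows 1 each m [-0.0249 -0.003   0.0357]
```

```bash
python3 -m creep '[{"hand":0,"tx":-0.007,"ty":-0.0007,"tz":0.009,"spin":0},{"hand":0,"tx":-0.006,"ty":-0.0007,"tz":0.009,"spin":0},{"hand":0,"tx":-0.006,"ty":-0.0007,"tz":0.009,"spin":0},{"hand":0,"tx":0,"ty":0,"tz":0,"spin":0}]';python3 -m creep '[{"hand":0,"tx":-0.003,"ty":-0.0004,"tz":0.0045,"spin":0},{"hand":0,"tx":0,"ty":0,"tz":0,"spin":0}]'
```

```text
time: 22.22
tool_pos: [430.5, -326.2, 103.2]
tcp_rot: [3.103, -0.501, 1.721]
contact_force: [-0.3, -0.0, -0.8]
grip_width: 32.1
finger_force: 30.0
time: 22.48
tool_pos: [430.6, -326.9, 98.4]
tcp_rot: [3.102, -0.5, 1.722]
contact_force: [0.6, -0.3, -0.6]
grip_width: 31.6
finger_force: 30.0
```

```bash
python3 -m creep '[{"hand":0,"tx":-0.002,"ty":-0.0004,"tz":0.0033,"spin":0},{"hand":0,"tx":0,"ty":0,"tz":0,"spin":0}]'|grep -E 'pos|contact';python3 -m creep '[{"hand":0,"tx":-0.0017,"ty":-0.0004,"tz":0.0028,"spin":0},{"hand":0,"tx":0,"ty":0,"tz":0,"spin":0}]'|grep -E 'pos|contact'
```

```text
tool_pos: [430.4, -327.1, 94.5]
contact_force: [0.4, 0.0, -0.7]
tool_pos: [430.3, -327.4, 91.5]
contact_force: [0.4, -0.7, 0.3]
```

```bash
python3 -m creep '[{"hand":0,"tx":-0.0015,"ty":0,"tz":0.0025,"spin":0},{"hand":0,"tx":0,"ty":0,"tz":0,"spin":0}]'|grep -E 'pos|contact'
python3 - <<'E'
from model import *
from plant import cams
a=cams.capture("scene");b=cams.capture("wrist")
A=a["color"][170:370,90:310];B=b["color"]
cv2.imwrite("pics/box2.png",np.hstack([cv2.resize(A[:,:,::-1],(400,364),interpolation=cv2.INTER_CUBIC),cv2.resize(B[:,:,::-1],(400,364))]))
E
```

```text
tool_pos: [430.5, -328.5, 90.1]
contact_force: [-0.8, -3.8, 10.5]
```

View pics/box2.png

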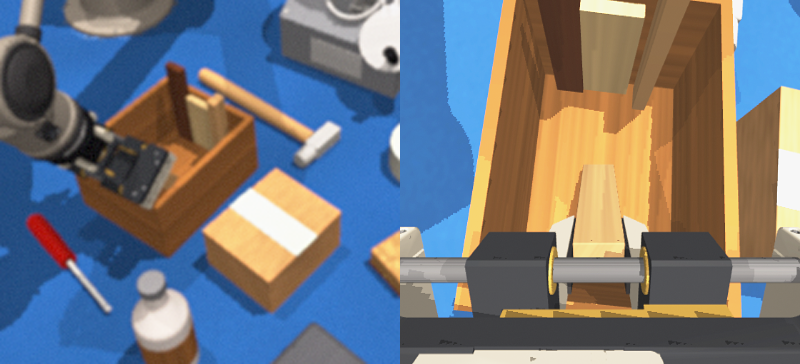

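The offcut's lower end is on the box floor (10 N), leaning towards the near wall. I'll release it and back out.

```bash
python3 -m creep '[{"hand":0,"tx":0.0006,"ty":0,"tz":-0.001,"spin":0},{"hand":0.55,"tx":0,"ty":0,"tz":0,"spin":0},{"hand":0.55,"tx":0,"ty":0,"tz":0,"spin":0},{"hand":0.55,"tx":0,"ty":0,"tz":0,"spin":0}]';python3 -m creep '[{"hand":0.55,"tx":0,"ty":0,"tz":-0.02,"spin":0},{"hand":0.55,"tx":0,"ty":0,"tz":-0.03,"spin":0},{"hand":0.55,"tx":0.02,"ty":0,"tz":-0.05,"spin":0},{"hand":0.55,"tx":0.02,"ty":0,"tz":-0.05,"spin":0},{"hand":0.55,"tx":0.02,"ty":0,"tz":-0.05,"spin":0}]'
python3 - <<'E'
from model import *
from plant import cams
a=cams.capture("scene");b=cams.capture("wrist")
A=a["color"][170:370,90:310];B=b["color"]
cv2.imwrite("pics/box3.png",np.hstack([cv2.resize(A[:,:,::-1],(400,364),interpolation=cv2.INTER_CUBIC),cv2.resize(B[:,:,::-1],(400,364))]))
E
```

```text
time: 23.82
tool_pos: [430.2, -327.2, 89.4]
tcp_rot: [3.102, -0.5, 1.722]
contact_force: [-1.2, -0.3, -0.2]
grip_width: 50.4
finger_force: 0.0
time: 24.45
tool_pos: [428.7, -371.1, 295.4]
tcp_rot: [3.102, -0.5, 1.722]
contact_force: [1.1, -0.8, 0.3]
grip_width: 50.6
finger_force: 0.0
```

View pics/box3.png

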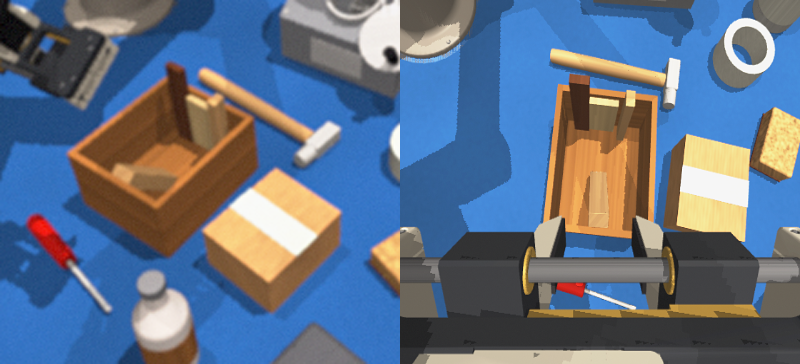

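The offcut now leans at rest inside the box, and nothing else has moved. Back to the knob.

```bash
python3 go.py 470,-170,340 607.3,-0.6,239.4 604.1,61.4,124.1
```

```text
470,-170,340 total [190.3  68.3  58.8] rows 4 each m [0.0476 0.0171 0.0147]
607.3,-0.6,239.4 total [ 81.8 154.3 164.8] rows 5 each m [0.0164 0.0309 0.033 ]
604.1,61.4,124.1 total [  0.3   0.4 131. ] rows 3 each m [0.0001 0.0001 0.0437]
```

```bash
python3 -m creep '[{"hand":0.55,"tx":0.0476,"ty":0.0171,"tz":0.0147,"spin":0},{"hand":0.55,"tx":0.0476,"ty":0.0171,"tz":0.0147,"spin":0},{"hand":0.55,"tx":0.0476,"ty":0.0171,"tz":0.0147,"spin":0},{"hand":0.55,"tx":0.0476,"ty":0.0171,"tz":0.0147,"spin":0}]'|grep pos;python3 -m creep '[{"hand":0.55,"tx":0.0164,"ty":0.0309,"tz":0.033,"spin":0},{"hand":0.55,"tx":0.0164,"ty":0.0309,"tz":0.033,"spin":0},{"hand":0.55,"tx":0.0164,"ty":0.0309,"tz":0.033,"spin":0},{"hand":0.55,"tx":0.0164,"ty":0.0309,"tz":0.033,"spin":0},{"hand":0.55,"tx":0.0164,"ty":0.0309,"tz":0.033,"spin":0}]'|grep pos; python3 -m creep '[{"hand":0.5,"tx":0,"ty":0,"tz":0,"spin":0}]'; python3 go.py 604.1,61.4,124.1
```

```text
tool_pos: [469.6, -166.9, 335.4]
tool_pos: [606.8, 3.2, 234.2]
time: 25.8
tool_pos: [606.0, 4.8, 232.9]
tcp_rot: [3.107, -0.502, 1.724]
contact_force: [-0.1, -0.7, -0.5]
grip_width: 46.9
finger_force: 0.0
604.1,61.4,124.1 total [ -3.    2.5 122.6] rows 3 each m [-0.001   0.0008  0.0409]
```

```bash
python3 -m creep '[{"hand":0.5,"tx":-0.0015,"ty":0.0012,"tz":0.04,"spin":0},{"hand":0.5,"tx":-0.0015,"ty":0.0012,"tz":0.04,"spin":0},{"hand":0.5,"tx":0,"ty":0,"tz":0.041,"spin":0},{"hand":0.5,"tx":0,"ty":0,"tz":0,"spin":0}]';python3 -m creep '[{"hand":0,"tx":0,"ty":0,"tz":0,"spin":0},{"hand":0,"tx":0,"ty":0,"tz":0,"spin":0},{"hand":0,"tx":0,"ty":0,"tz":0,"spin":0},{"hand":0,"tx":0,"ty":0,"tz":0,"spin":0}]';python3 - <<'E'
from model import *
from plant import get_obs
R=Ro.from_euler('xyz',get_obs()['tcp_rot']).as_matrix()
g=get_obs()['tool_pos']-5*R[:,2];l=loc(g);print('grasp',l, np.arctan2(-l[0],l[1]+68))
t=np.linspace(2.03,0,12)
for a,b in zip(t,t[1:]):print(b.round(2),(R.T@(knob(b)-knob(a))/1000).round(4))
E
```

```text
time: 26.3
tool_pos: [602.9, 58.1, 126.0]
tcp_rot: [3.109, -0.501, 1.72]
contact_force: [-1.0, -0.3, 0.5]
grip_width: 46.0
finger_force: 0.0
time: 26.8
tool_pos: [605.5, 56.7, 129.5]
tcp_rot: [3.1, -0.498, 1.723]
contact_force: [-1.4, -3.8, 6.0]
grip_width: 20.8
finger_force: 30.0
grasp [ -93.2 -116.4   35.8] 2.049774932168108
1.85 [-0.0063 -0.0185  0.0004]
1.66 [-0.0028 -0.0193 -0.    ]
1.48 [ 0.0007 -0.0195 -0.0004]
1.29 [ 0.0043 -0.019  -0.0008]
1.11 [ 0.0077 -0.0179 -0.0012]
0.92 [ 0.0108 -0.0162 -0.0015]
0.74 [ 0.0136 -0.0139 -0.0018]
0.55 [ 0.0159 -0.0112 -0.002 ]
0.37 [ 0.0177 -0.008  -0.0021]
0.18 [ 0.0188 -0.0046 -0.0022]
0.0 [ 0.0194 -0.0011 -0.0022]
```

```bash
python3 -m creep '[{"hand":0,"tx":-0.0063,"ty":-0.0185,"tz":0.0004,"spin":0},{"hand":0,"tx":-0.0028,"ty":-0.0193,"tz":0,"spin":0},{"hand":0,"tx":0.0007,"ty":-0.0195,"tz":-0.0004,"spin":0},{"hand":0,"tx":0.0043,"ty":-0.019,"tz":-0.0008,"spin":0},{"hand":0,"tx":0.0077,"ty":-0.0179,"tz":-0.0012,"spin":0}]'
cat > ang.py <<'E'
from model import *
from plant import get_obs
R=Ro.from_euler('xyz',get_obs()['tcp_rot']).as_matrix()
g=get_obs()['tool_pos']-5*R[:,2];l=loc(g);print('grasp',l,'angle', np.arctan2(-l[0],l[1]+68),'r',np.hypot(l[0],l[1]+68))
E
python3 ang.py
```

```text
time: 27.42
tool_pos: [512.3, 45.6, 128.3]
tcp_rot: [3.099, -0.496, 1.721]
contact_force: [5.2, -2.5, -2.5]
grip_width: 21.0
finger_force: 30.0
grasp [-94.4 -22.5  35.2] angle 1.1216590096205485 r 104.79317725882731
```

```bash
python3 -m creep '[{"hand":0,"tx":0.0108,"ty":-0.0162,"tz":-0.0015,"spin":0},{"hand":0,"tx":0.0136,"ty":-0.0139,"tz":-0.0018,"spin":0},{"hand":0,"tx":0.0159,"ty":-0.0112,"tz":-0.002,"spin":0},{"hand":0,"tx":0.0177,"ty":-0.008,"tz":-0.0021,"spin":0},{"hand":0,"tx":0.0,"ty":0,"tz":0,"spin":0}]'; python3 ang.py;  python3 -m creep '[{"hand":0,"tx":0.0188,"ty":-0.0046,"tz":-0.0022,"spin":0},{"hand":0,"tx":0.008,"ty":-0.001,"tz":-0.001,"spin":0},{"hand":0,"tx":0.0,"ty":0,"tz":0,"spin":0}]'; python3 ang.py
```

```text
time: 28.05
tool_pos: [454.2, 87.6, 161.5]
tcp_rot: [3.102, -0.498, 1.723]
contact_force: [-3.9, -4.5, 2.3]
grip_width: 21.4
finger_force: 30.0
grasp [-35.9  30.6  34.8] angle 0.3491781033822935 r 104.93221621599345
time: 28.42
tool_pos: [444.3, 108.1, 176.4]
tcp_rot: [3.106, -0.499, 1.723]
contact_force: [-7.9, -8.6, 5.5]
grip_width: 20.9
finger_force: 30.3
grasp [-9.7 38.1 34.6] angle 0.09116974439653805 r 106.54247979092658
```

```bash
for i in 1; do python3 -m creep '[{"hand":0,"tx":0.006,"ty":-0.0003,"tz":-0.0007,"spin":0},{"hand":0,"tx":0.0,"ty":0,"tz":0,"spin":0}]'|grep contact; python3 ang.py;python3 -m creep '[{"hand":0,"tx":0.005,"ty":0,"tz":-0.0006,"spin":0},{"hand":0,"tx":0.0,"ty":0,"tz":0,"spin":0}]'|grep contact; python3 ang.py;  done
```

```text
contact_force: [-9.6, -8.9, 6.0]
grasp [-4.  39.  34.6] angle 0.03736577780278333 r 107.07474025184464
contact_force: [-11.0, -9.7, 7.0]
grasp [ 1.1 39.6 34.5] angle -0.010222692210097573 r 107.6056225296801
```

```bash
python3 -m creep '[{"hand":0,"tx":0.003,"ty":-0.001,"tz":-0.0003,"spin":0},{"hand":0,"tx":0.0,"ty":0,"tz":0,"spin":0}]'|grep contact; python3 ang.py;python3 -m creep '[{"hand":0,"tx":0.003,"ty":0,"tz":-0.0003,"spin":0},{"hand":0,"tx":0.0,"ty":0,"tz":0,"spin":0}]'|grep contact; python3 ang.py
```

```text
contact_force: [-6.9, -7.7, 3.9]
grasp [ 4.  39.8 34.6] angle -0.037088735924601164 r 107.87418597607122
contact_force: [-8.4, -7.4, 5.6]
grasp [ 7.  40.  34.5] angle -0.06472428141559204 r 108.2266141020775
```

```bash
python3 -m creep '[{"hand":0,"tx":0.003,"ty":0.0005,"tz":-0.0003,"spin":0},{"hand":0,"tx":0.0,"ty":0,"tz":0,"spin":0}]'|grep contact; python3 ang.py;python3 -m creep '[{"hand":0,"tx":0.003,"ty":0.0005,"tz":-0.0003,"spin":0},{"hand":0,"tx":0.0,"ty":0,"tz":0,"spin":0}]'|grep contact; python3 ang.py
```

```text
contact_force: [-10.6, -9.4, 7.2]
grasp [10.2 40.1 34.5] angle -0.09407853476811574 r 108.58015472451676
contact_force: [-12.2, -9.8, 7.0]
grasp [13.  40.1 34.5] angle -0.1196842606835902 r 108.87887765769814
```

```bash
python3 -m creep '[{"hand":0.55,"tx":0,"ty":0,"tz":0,"spin":0},{"hand":0.55,"tx":0,"ty":0,"tz":0,"spin":0},{"hand":0.55,"tx":0,"ty":0,"tz":-0.04,"spin":0},{"hand":0.55,"tx":-0.01,"ty":0,"tz":-0.04,"spin":0},{"hand":0.55,"tx":0,"ty":0,"tz":0,"spin":0}]';python3 ang.py
python3 - <<'E'
from model import *
from plant import cams
w=cams.capture("wrist");np.savez("w4.npz",**w)
m=(w["color"].max(2)<60).astype(np.uint8);n,lab,st,ce=cv2.connectedComponentsWithStats(m)
print([(s[:5].tolist(),c.round().tolist()) for s,c in zip(st[1:],ce[1:]) if s[4]>100])
for th in(-.1,-.05,0,.05,.1):print(th,[proj(w,knob(th,u)).round().tolist() for u in(0,24,43)])
im=cv2.resize(w["color"][60:300,140:460,::-1],(800,600));cv2.imwrite("pics/w4.png",im)
E
```

```text
time: 30.55
tool_pos: [448.6, 79.0, 256.8]
tcp_rot: [3.096, -0.497, 1.723]
contact_force: [-0.1, 0.4, -1.0]
grip_width: 50.3
finger_force: 0.0
grasp [ 12.2  37.1 117.3] angle -0.11556272404388626 r 105.80571818195838
[([155, 0, 405, 115, 20384], [348.0, 55.0]), ([549, 59, 11, 20, 192], [554.0, 69.0]), ([551, 115, 9, 20, 164], [555.0, 125.0]), ([553, 175, 7, 21, 119], [557.0, 185.0]), ([257, 203, 29, 45, 1012], [271.0, 226.0]), ([211, 252, 21, 45, 533], [224.0, 279.0]), ([325, 252, 21, 45, 533], [332.0, 279.0]), ([155, 268, 41, 99, 961], [178.0, 332.0]), ([361, 268, 67, 88, 808], [376.0, 321.0]), ([93, 360, 46, 7, 151], [109.0, 363.0])]
-0.1 [[273.0, 203.0], [274.0, 215.0], [274.0, 226.0]]
-0.05 [[273.0, 209.0], [273.0, 221.0], [273.0, 233.0]]
0 [[272.0, 215.0], [273.0, 228.0], [273.0, 240.0]]
0.05 [[272.0, 220.0], [273.0, 234.0], [273.0, 247.0]]
0.1 [[273.0, 226.0], [273.0, 240.0], [273.0, 253.0]]
```

View pics/w4.png

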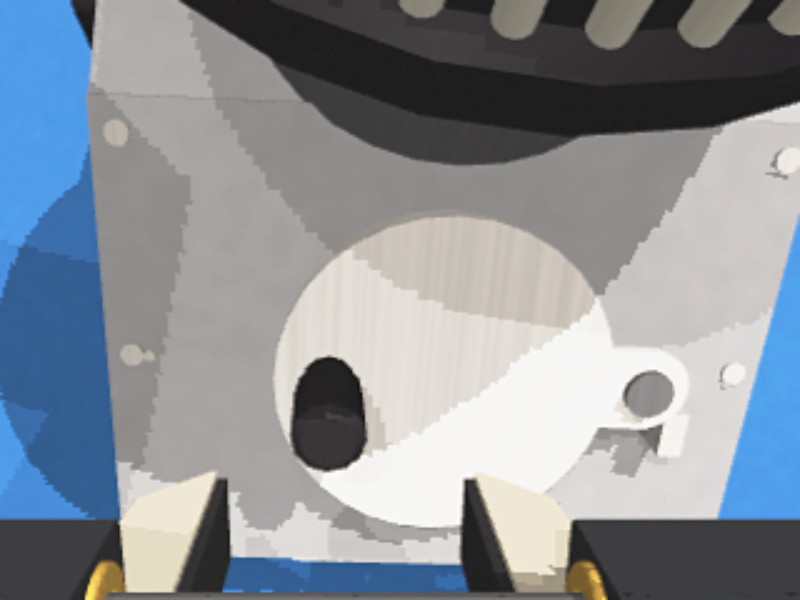

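The knob blob spans rows 203–247, which matches angle 0, and the disc covers the collar all the way round: the cover is against its stop. Nothing is touching the robot, so I'll hand in.

```bash
python3 -c "
from plant import close_job
print(close_job())"
```

```text
the job is handed in; nothing more can be done
None
```

The job is handed in at about 31 s: I swung the cover fully aside, put the offcut in its box, where it rests leaning against the wall, and swung the cover shut to its stop; I saw nothing else on the bench move.

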